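# Turn the bracelet stand and the lamp to the necklace bust

## Task

Show off the necklace bust on this market stall: with a fingertip, gently push the revolving bracelet stand round until its one long arm points straight at the middle of the bust, and push the lamp's arm round until it points straight at the middle of the bust too, in either order. Do not grip or lift anything, do not shift the feet of the stand and the lamp, and leave the bust and everything else on the counter where they are.

Things in the scene. Friction and masses are not known exactly. Their poses are not given: they have to be found in the camera images.
- stand_foot: Revolving bracelet stand, loose on the table, about 1.2 kg: round wooden foot 130 mm across and a post. On top a wooden hub (36 mm across, top 168 mm above the table) with three level, cream padded round arms 120 degrees apart: one long (ends 125 mm from the axis), two short (85 mm). Origin: centre of underside.
- stand_hub (a point): Point on the stand's upright axis, at the height of the arms' centre lines, 150 mm above the table. The arms are 26 mm thick, 32 mm over the bracelets they carry, which on all arms sit within 70 mm of the axis.
- stand_tip (a point): Centre of the stand's long arm's end face, 125 mm from the axis, 150 mm above the table. Its x axis points outward along the long arm, z up.
- stand (a joint): Turn of the stand's arms relative to its foot, rad, growing anticlockwise seen from above; no stops. Light friction (0.04 N m, about 0.4 N pushed at 100 mm); it stays where it is left.
- lamp_foot: Display lamp of dark steel, loose on the table, about 1.3 kg: round foot 120 mm across, a post 14 mm thick, and one level arm (bare rod 12 mm thick) that swings round the post and carries a tilted shade 52 mm wide under its end. Origin: centre of underside.
- lamp_hub (a point): Point on the lamp post's axis at the height of the arm's centre line, 190 mm above the table. The hub is 26 mm across, its top 204 mm above the table.
- lamp_tip (a point): End of the lamp's arm rod, 110 mm from the post's axis, 190 mm above the table. The shade begins about 90 mm from the axis, reaches about 145 mm out and down to about 140 mm above the table. Its x axis points outward along the arm, z up.
- lamp (a joint): Turn of the lamp's arm relative to its foot, rad, growing anticlockwise seen from above; no stops. Same light friction as the stand; it stays where it is left.
- bust: White necklace bust (neck and shoulders) on a round wooden base 110 mm across, about 138 mm wide over the shoulders, 186 mm tall, wearing a brass necklace. Loose, 0.9 kg. Origin: centre of its underside, on its upright middle line; z up.
- ringbox_a: Leave alone: wooden ring box with cream cushion, 50 x 50 x 40 mm, near the far right. Origin: centre of underside.
- ringbox_b: Leave alone: the same kind of ring box, near the far left. Origin: centre of underside.
- beadjar: Leave alone: amber glass jar with metal lid, 56 mm across, 70 mm tall. Origin: centre of underside.
- bangle: Leave alone: copper bangle lying flat, 68 mm across, 12 mm tall. Origin: centre of underside.
- dish: Leave alone: white bowl, 90 mm across, 35 mm tall. Origin: centre of underside.
- cardreader: Leave alone: black card reader lying flat, 140 x 70 x 20 mm. Origin: centre of underside.
- flask: Leave alone: glass drinking bottle with blue cap, 66 mm across, 190 mm tall. Origin: centre of underside.
- board: Leave alone: upright wooden necklace board with hanging chains, 150 mm wide, 180 mm tall; it and the bust may stand in either of the two places at the far side. Origin: centre of underside.

How it is judged (in metres and radians):
At the end, for the whole second after the job is handed in: The long arm of the bracelet stand and the arm of the lamp each point at the bust: the line of the arm, prolonged beyond its end, passes within 25 mm of the bust's upright middle line (seen from above); both have stopped turning, and both feet are within 30 mm of where they stood (y of bust in the frame of stand_tip between -0.025 and 0.025 m and x of bust in the frame of stand_tip above 0 m and velocity of joint stand between -0.05 and 0.05 rad/s and distance of each of stand_hub, lamp_hub from where it was at the start of the episode below 0.03 m and y of bust in the frame of lamp_tip between -0.025 and 0.025 m and x of bust in the frame of lamp_tip above 0 m and velocity of joint lamp between -0.05 and 0.05 rad/s); the robot touches nothing.
It fails at once if the bracelet stand's foot is lifted, tipped or shifted by more than 30 mm (distance of stand_hub from where it was at the start of the episode above 0.03 m).
It fails at once if the lamp's foot is lifted, tipped or shifted by more than 30 mm (distance of lamp_hub from where it was at the start of the episode above 0.03 m).
It fails at once if the bust is moved by more than 20 mm (distance of bust from where it was at the start of the episode above 0.02 m).
It fails at once if another thing on the counter is moved by more than 20 mm (distance of any of ringbox_a, ringbox_b, beadjar, bangle, dish, cardreader, flask, board from where it was at the start of the episode above 0.02 m).
It fails at once if the arms are squeezed or shoved: more than 18 N from the fingers (contact force between the fingers and stand_foot above 18 N or contact force between the fingers and lamp_foot above 18 N).
It also fails if it takes over 64 s, if anything falls off the work surface, if the arm or the gripper's body presses on something with over 40 N, if the wrist force passes 120 N, or if a joint passes its speed limit or range.

## Robot

A 6-joint arm with a two-finger parallel gripper is mounted at the origin on the work surface. World frame = base frame: x ahead of the robot, y to its left, z up, the work surface at z = 0. Lengths are in mm, angles in rad, forces in N, time in s.
With the tool pointing down it reaches from about 275 to 750 mm from the base axis. Payload 10.2 kg.
Tool frame: the origin (TCP) lies midway between the tips of the shut fingers; the grasp point (between the pads) lies grip_depth behind it (grip_depth is the distance from the TCP to the grasp point, in mm); z points along the fingers, y is the line along which they close (so a half turn about z gives the same grasp; the last joint's range is limited). The gripper opens to 85 mm and grips with 20 to 120 N. Pads are 22 mm wide; open, the fingers measure 114 mm over their backs; the gripper's body (76 mm by 85 mm) begins 54 mm behind the grasp point. The pads swing forward as they close: fully open they stand 13 mm farther back than shut.
Start: joints at [1.087, 0.313, 1.498, -0, 1.331, -0.223], TCP at [135.386, 507.249, 231.294] pointing down, gripper open.
Joint ranges: [-2.94, 2.94], [-0.97, 2.17], [0.19, 2.56], [-1.23, 4.37], [0.02, 3.11], [-2.88, 2.88]. Speed limits (rad/s): [2.39, 2.39, 3.01, 3.14, 3.14, 3.14].

## Interface

Orientations are given as a unit quaternion [w, x, y, z].
In Python, from rig import * gives the robot as it stands.
- The arm moves only by the tool servo_tool, never from a script. Its argument "commands" is a list of rows, each a list of 3 entries, a list of its own where there are three numbers: the gripper command: -1 is fully open, 1 is shut, values between are in proportion, then the shift along the tool's x, y, z in m, then the turn, a rotation vector about the tool's x, y, z in units of 6 degrees (1.0 is 6 degrees). In form: [[grip, [dx, dy, dz], [ax, ay, az]], ...]. A call has 1 to 10 rows; each row shifts and turns the commanded pose from where the row before left it, along the tool's axes as they then stand; what a row does not reach is not made up. A row lasts 1/12 s, in which the tool goes at most 41.7 mm and 7.16 degrees, less where a joint would pass 70% of its speed; a pose out of reach is approached as far as the arm can. A call is refused whole if a number of a shift passes 0.0417 or a number of a turn 1, either way. A call with a gripper value outside its range is refused whole. The fingers move at their own pace and stop on an object; "squeeze" is the grip in N (left out, the last holds). Time passes only in rows, so rows that do not move let the fingers close. It gives the time, the measured TCP pose, the force, the opening and the grip force at its end, in the units of the state.
- sense(): the state, without advancing time (a new reading comes with each control period).
- capture(name): name is "scene" or "top"; returns a dict with "pixels" (480x640x3 uint8, red, green, blue), "z_map" (480x640 float32, mm along the optical axis (not along the pixel's ray), 0 where there is no reading), "fx", "fy", "cx", "cy" (pixels), "distortion" ([k1, k2, p1, p2, k3] as OpenCV has them; the pictures are not rectified), "rvec" (rotation vector, rad) and "tvec" (3), from world to camera coordinates, as OpenCV has them. Camera axes: x right, y down, z forward; pixel columns grow to the right and rows downward; lengths in mm; the calibration is good to about 2 mm. A picture is of the moment at which its call begins.
- finish_job(): hands the job in; it is judged then, once.
The state is a dict: "time_s": time; "joints": joint angles; "dq": joint speeds; "tau": joint torques, N m; "eef_pos": TCP position; "ee_rot": TCP orientation; "force": force on the tool from outside, world axes, zero at the start; "wrist_torque": the same for the moment, N m; "grip_width": opening from 0.0 (shut) to 1.0 (fully open); "grip_force": force on a finger pad.
Only numpy, scipy, OpenCV 4.12 (cv2) and the standard library are available. Lean on these libraries where they do the work, as an engineer would, in place of code of your own. Each camera call takes 0.05 s, during which the arm holds its last target. There are 200 camera calls.

## Working session

There is one attempt and no reset: what is moved stays moved. The work goes in short steps, Python scripts to look and compute and a tool call to move; the robot and the scene stay as the last step left them, time stands still between calls to the robot, and variables do not carry over. Pictures are saved under pics/ and viewed, at most 10 in all, crops included, and the job is handed in when it is done.

Besides the shell and the picture viewer there is one more tool, called after "Call:" as a command line: name --argument value ..., lists and objects as JSON in quotes. servo_tool: Moves the arm, as the interface text tells. Its arguments: {"type":"object","properties":{"commands":{"type":"array"},"squeeze":{"type":"number"}},"required":["commands"]}

```bash
mkdir -p pics; ls; cat > h.py <<'E'
from rig import *
import numpy as np, cv2
def cloud(c):
    v,u=np.nonzero(c["z_map"]>0); z=c["z_map"][v,u]
    K=np.array([[c["fx"],0,c["cx"]],[0,c["fy"],c["cy"]],[0,0,1]],float)
    n=cv2.undistortPoints(np.stack([u,v],1).astype(float)[:,None],K,np.array(c["distortion"],float))[:,0]
    P=np.c_[n*z[:,None],z]
    R=cv2.Rodrigues(np.array(c["rvec"],float))[0]
    W=(P-np.array(c["tvec"],float).ravel())@R
    img=np.full(c["z_map"].shape+(3,),np.nan); img[v,u]=W
    return img
def snap(name,fn):
    c=capture(name); cv2.imwrite("pics/"+fn,c["pixels"][:,:,::-1]); return c,cloud(c)
E
python3 - <<'E'
from h import *
for n in("scene","top"):
    c,W=snap(n,n+"0.png"); np.save(n+"0.npy",W)
print(sense())
E
```

```text
pics
{'time_s': 0.1, 'joints': array([ 1.08660705e+00,  3.13377511e-01,  1.49834693e+00,  1.04862002e-05,
        1.33100755e+00, -2.23393702e-01]), 'dq': array([-1.20457930e-03,  1.02712138e-03, -2.05861994e-03, -1.29341051e-03,
       -7.45836355e-04,  8.74201899e-06]), 'tau': array([ 1.61229695e-03, -4.12899506e+01, -2.60139120e+01, -2.14329466e-04,
        2.96997328e-03,  1.33290720e-05]), 'eef_pos': array([135.26886616, 507.04025976, 230.80610384]), 'ee_rot': array([-2.02144064e-04,  1.30029778e-01,  9.91509925e-01, -5.32626262e-04]), 'force': array([0.22244125, 0.29370986, 0.13787997]), 'wrist_torque': array([ 0.00927741,  0.00150713, -0.01034973]), 'grip_force': 0.0, 'grip_width': 1.0044834829161282}
```

View pics/scene0.png

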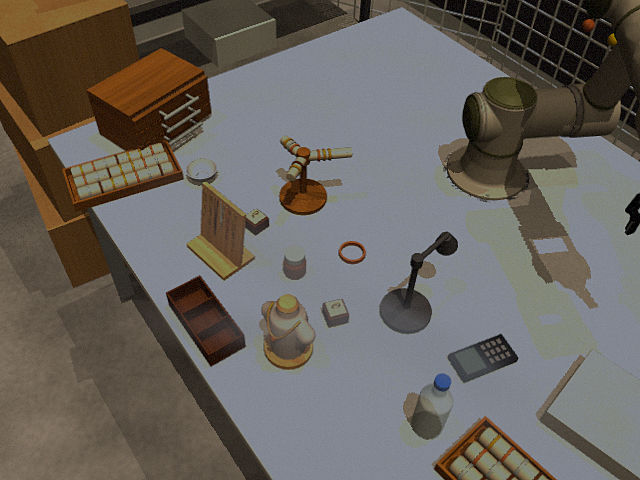

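View pics/top0.png

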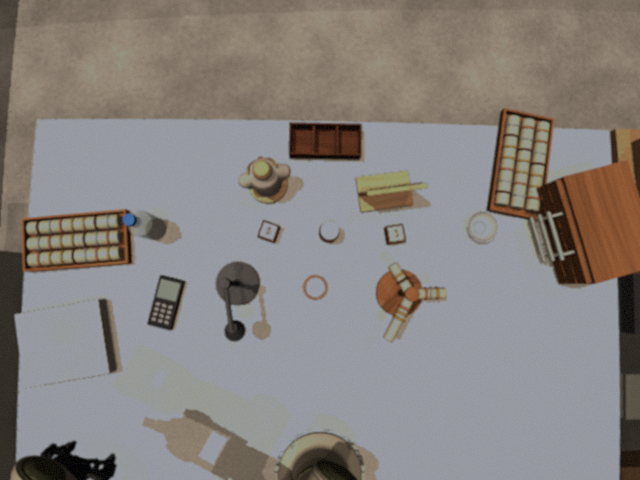

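The top view has +x up and +y left. The stand is near (400,293) with its long arm pointing down-left to (392,335). The lamp foot is at (238,284), with its arm pointing down to (234,330). The bust is at (265,178) and the board at (390,190).

```bash
cat > meas.py <<'E'
from h import *
from scipy.optimize import least_squares
def circ(p):
    r=least_squares(lambda q:np.hypot(p[:,0]-q[0],p[:,1]-q[1])-q[2],[*p[:,:2].mean(0),50],loss='soft_l1',f_scale=2); return r.x
E
python3 - <<'E'
from meas import *
W=np.load("top0.npy")
p=lambda u,v:W[v,u].round(0)
for n,u,v in [("standhub",414,294),("longtip",391,336),("short1",396,268),("short2",443,294),("standfoot",385,280),("lamphub",233,288),("lampfoot",238,265),("lamptip",233,320),("bust",262,168),("board",390,187),("bangle",315,276),("jar",330,231),("rbA",395,234),("rbB",269,231),("flask",129,219),("card",167,302),("dish",482,227),("table",300,400)]: print(n,p(u,v))
A=W.reshape(-1,3);A=A[~np.isnan(A[:,0])]
def reg(c,r,z0,z1):
    m=(np.hypot(A[:,0]-c[0],A[:,1]-c[1])<r)&(A[:,2]>z0)&(A[:,2]<z1);return A[m]
s=p(414,294)[:2]; l=p(233,288)[:2]; b=p(262,168)[:2]
for n,c,z0,z1 in [("foot stand",s,5,40),("stand arms",s,130,172),("lamp foot",l,5,30),("lamp high",l,120,210),("bust base",b,5,25),("bust hi",b,120,190),]:
    q=reg(c,160,z0,z1); print(n,len(q),q.min(0).round(),q.max(0).round(),q.mean(0).round(), np.median(q[:,2]).round())
E
```

```text
standhub [ 494. -215.  171.]
longtip [ 393. -162.  162.]
short1 [ 556. -173.  162.]
short2 [ 494. -287.  163.]
standfoot [ 527. -171.   16.]
lamphub [499. 243.  20.]
lampfoot [562. 231.  19.]
lamptip [424. 218. 150.]
bust [791. 155. 182.]
board [ 757. -161.  148.]
bangle [535.  20.  15.]
jar [654. -17.  67.]
rbA [ 651. -194.   43.]
rbB [654. 147.  41.]
flask [660. 467. 193.]
card [457. 421.  22.]
dish [ 680. -449.    2.]
table [199.  56.   2.]
foot stand 1309 [ 343. -363.    5.] [653. -57.  40.] [ 510. -198.   17.] 16.0
stand arms 1307 [ 380. -297.  138.] [ 570. -146.  172.] [ 483. -204.  161.] 161.0
lamp foot 1612 [347.  88.   5.] [657. 403.  27.] [513. 247.  16.] 17.0
lamp high 661 [374. 189. 127.] [525. 244. 208.] [438. 218. 184.] 190.0
bust base 724 [632.  -1.   5.] [944. 304.  25.] [807. 122.  12.] 11.0
bust hi 990 [751.  97. 120.] [833. 216. 190.] [785. 155. 149.] 143.0
```

```bash
cat >> meas.py <<'E'
def near(A,c,r,z0,z1):
    m=(np.hypot(A[:,0]-c[0],A[:,1]-c[1])<r)&(A[:,2]>z0)&(A[:,2]<z1);return A[m]
def flat(W):
    A=W.reshape(-1,3);return A[~np.isnan(A[:,0])]
def direc(q,h):
    d=q[:,:2]-h; M=d.T@d; w,v=np.linalg.eigh(M); e=v[:,1]; e=e*np.sign(e@d.mean(0)); return np.degrees(np.arctan2(e[1],e[0]))
E
python3 - <<'E'
from meas import *
for n in("top","scene"):
    A=flat(np.load(n+"0.npy"))
    print(n)
    H=near(A,(494,-212),22,165.5,176);print("hub",len(H),H.mean(0).round(1),(H.min(0)+H.max(0))[:2]/2)
    L=near(A,(502,222),25,197,212);print("lamphub",len(L),L.mean(0).round(1),(L.min(0)+L.max(0))[:2]/2)
    for nm,c,r,z0,z1 in [("sfoot",(494,-205),75,8,22),("lfoot",(505,225),72,9,24),("bbase",(780,150),75,5,20),("bneck",(785,155),30,172,190)]:
        q=near(A,c,r,z0,z1)
        if len(q)>10: print(nm,len(q),q.mean(0).round(1),((q.min(0)+q.max(0))/2).round(1),(q.max(0)-q.min(0)).round())
    h=H[:,:2].mean(0);q=near(A,h,140,140,172);a=q[np.hypot(*(q[:,:2]-h).T)>30];an=np.degrees(np.arctan2(a[:,1]-h[1],a[:,0]-h[0]))
    g=a[(an>110)&(an<175)];print("long",direc(g,h),np.hypot(*(g[:,:2]-h).T).max(),np.histogram(an,36,(-180,180))[0])
    l=L[:,:2].mean(0);q=near(A,l,115,180,204);a=q[np.hypot(*(q[:,:2]-l).T)>20];print("lamp",direc(a,l))
E
python3 - <<'E'
import cv2
i=cv2.imread("pics/top0.png")[130:370,190:470];cv2.imwrite("pics/c0.png",cv2.resize(i,None,fx=2.4,fy=2.4,interpolation=2))
E
```

```text
top
hub 130 [ 493.9 -210.5  168.3] [ 493.61093838 -209.68397766]
lamphub 97 [509.7 232.1 202.9] [501.35284339 232.62567472]
sfoot 961 [ 494.5 -197.6   15.9] [ 496.9 -209.3   15. ] [123. 125.  14.]
lfoot 1275 [515.4 228.2  17.2] [514.1 234.5  16.5] [118. 118.  15.]
bbase 308 [760.1 145.9  14.6] [765.7 149.9  12.6] [109. 122.  15.]
bneck 264 [787.6 156.7 180.6] [788.4 157.7 180.8] [43. 44. 18.]
long 151.90541956891425 124.21419260772569 [  0   0   0   0   0   0   1  19  67 102  64  14   0   0   0   0   0   0
   2  18  78 103  61   7   0   0   0   0   0   0   0  25 157 199  41   2]
lamp -170.42782796894622
scene
hub 83 [ 496.2 -208.4  168.4] [ 495.66964578 -211.4475505 ]
lamphub 91 [510.4 233.1 202.9] [501.82679769 233.11402243]
sfoot 1129 [ 499.9 -203.    15.7] [ 495.3 -208.1   15. ] [131. 134.  14.]
lfoot 1610 [516.8 238.   16.9] [513.2 232.6  16.5] [120. 122.  15.]
bbase 605 [809.4 179.9  14.2] [777.4 157.5  12.6] [138. 130.  15.]
bneck 320 [792.8 161.5 179.9] [791.2 157.7 179.9] [43. 45. 16.]
long 150.66929947741983 125.598513156694 [  0   0   0   0   0   0   1  11  31  78  67  12   0   0   0   0   0   0
   2   8  46 101  61   9   0   0   0   0   0   0   3  23 190 149  23   5]
lamp -172.50099835020555
```

View pics/c0.png

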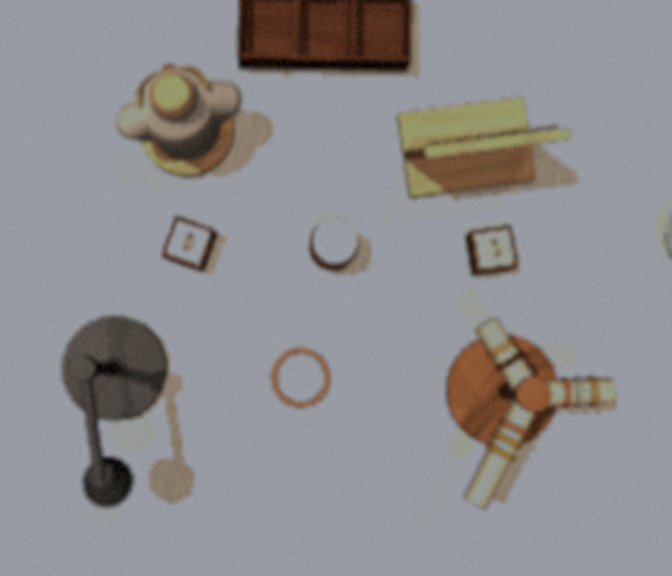

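Call:
servo_tool --commands '[[1,[0,0,0],[0,0,-0.8]],[1,[0,0,0],[0,0,-0.9]],[1,[0,0,0],[0,0,-0.8]],[1,[-0.02,-0.016,0],[0,0,0]],[1,[-0.027,-0.022,0],[0,0,0]],[1,[-0.03,-0.026,0],[0,0,0]],[1,[-0.03,-0.026,0],[0,0,0]],[1,[-0.03,-0.026,0],[0,0,0]],[1,[-0.03,-0.026,0],[0,0,0]],[1,[-0.03,-0.026,0],[0,0,0]]]'

```text
time_s: 0.93
eef_pos: [333.6, 337.9, 231.2]
ee_rot: [-0.0, -0.001, 1.0, -0.0]
force: [0.6, 1.6, -0.6]
grip_width: -0.002
grip_force: 0.0
```

```bash
python3 - <<'E'
from meas import *
for n in("top","scene"):
    A=flat(np.load(n+"0.npy"))
    q=near(A,(780,152),75,10,17); 
    # outer rim: keep farthest per angle bin
    for it in range(2):
        c=q[:,:2].mean(0) if it==0 else x[:2]
        an=np.round(np.arctan2(q[:,1]-c[1],q[:,0]-c[0])*10);d=np.hypot(*(q[:,:2]-c).T)
        e=np.array([q[an==a][np.argmax(d[an==a])] for a in np.unique(an)])
        x=least_squares(lambda p:np.hypot(e[:,0]-p[0],e[:,1]-p[1])-55,[775,152],loss='soft_l1',f_scale=3).x
    print(n,len(e),x.round(1)); print(e[:,:2].round().astype(int).tolist())
    for z0,z1 in((100,120),(120,140),(140,160),(160,175)):
        b=near(A,(780,155),85,z0,z1);print(z0,((b.min(0)+b.max(0))/2).round(),(b.max(0)-b.min(0)).round())
E
```

```text
top 31 [792.8 157.8]
[[738, 154], [739, 149], [738, 146], [741, 137], [744, 132], [746, 129], [749, 127], [750, 121], [758, 116], [761, 113], [765, 110], [769, 107], [775, 105], [781, 105], [788, 103], [792, 105], [795, 103], [804, 106], [807, 106], [770, 205], [765, 205], [763, 202], [757, 199], [754, 196], [749, 191], [746, 188], [743, 182], [740, 176], [740, 171], [740, 165], [737, 162]]
100 [794. 157. 110.] [ 92. 133.  20.]
120 [792. 157. 130.] [ 82. 119.  20.]
140 [789. 159. 150.] [72. 76. 20.]
160 [789. 158. 167.] [44. 44. 15.]
scene 40 [790.4 158.3]
[[812, 107], [817, 110], [818, 116], [823, 116], [827, 118], [830, 122], [836, 127], [838, 130], [839, 136], [843, 143], [845, 149], [844, 153], [844, 156], [845, 166], [845, 170], [843, 175], [839, 180], [839, 185], [835, 190], [832, 194], [832, 197], [827, 201], [819, 205], [814, 209], [811, 209], [804, 211], [801, 213], [796, 214], [788, 213], [784, 212], [777, 212], [772, 210], [770, 210], [763, 200], [759, 203], [753, 198], [752, 193], [748, 192], [743, 184], [742, 182]]
100 [798. 159. 110.] [ 91. 132.  20.]
120 [793. 161. 130.] [ 82. 122.  20.]
140 [791. 160. 150.] [67. 77. 20.]
160 [791. 159. 167.] [44. 46. 15.]
```

Call:
servo_tool --commands '[[1,[-0.022,-0.0165,0],[0,0,0]],[1,[-0.022,-0.0165,0],[0,0,0]],[1,[-0.022,-0.0165,0],[0,0,0]],[1,[-0.022,-0.0165,0],[0,0,0]],[1,[-0.022,-0.0165,0],[0,0,0]],[1,[0,0,0.015],[0,0,0]],[1,[0,0,0.015],[0,0,0]],[1,[0,0,0.015],[0,0,0]],[1,[0,0,0.012],[0,0,0]],[1,[0,0,0],[0,0,0]]]'

```text
time_s: 1.77
eef_pos: [441.5, 256.6, 171.8]
ee_rot: [-0.002, -0.0, 1.0, -0.001]
force: [0.6, -0.8, 0.1]
grip_width: 0.001
grip_force: 0.0
```

```bash
cat > plan.py <<'E'
import numpy as np,sys
# waypoints of finger about hub: arm angle a (deg), radius r, side s(+1: finger on ccw side), gap g
def wp(h,a,r,off): 
    a=np.radians(a);return np.array(h)+r*np.array([np.cos(a),np.sin(a)])+off*np.array([-np.sin(a),np.cos(a)])
def sup(a):  # half extent of the finger block across the arm (x 11, y 14.5)
    a=np.radians(a);return 11*abs(np.sin(a))+14.5*abs(np.cos(a))
def rows(p0,pts):
    P=np.vstack([p0,pts]);d=np.round(np.diff(P,axis=0)); e=np.zeros(2); out=[]
    D=np.round(P-P[0]); d=np.diff(D,axis=0)
    for x,y in d: out.append([1,[-x/1000,y/1000,0],[0,0,0]])
    for i in range(0,len(out),10): print(out[i:i+10]); print("end",P[min(i+10,len(out))].round(1))
E
python3 - <<'E'
from plan import *
h=(513.5,233)
rows([444,254.5],[wp(h,a,65,-(6+sup(a))) for a in np.linspace(-171,-21,31)])
E
```

```text
[[1, [np.float64(-0.002), np.float64(-0.01), 0], [0, 0, 0]], [1, [np.float64(0.001), np.float64(-0.005), 0], [0, 0, 0]], [1, [np.float64(0.001), np.float64(-0.006), 0], [0, 0, 0]], [1, [np.float64(-0.0), np.float64(-0.005), 0], [0, 0, 0]], [1, [np.float64(-0.001), np.float64(-0.006), 0], [0, 0, 0]], [1, [np.float64(-0.001), np.float64(-0.006), 0], [0, 0, 0]], [1, [np.float64(-0.002), np.float64(-0.006), 0], [0, 0, 0]], [1, [np.float64(-0.002), np.float64(-0.005), 0], [0, 0, 0]], [1, [np.float64(-0.003), np.float64(-0.006), 0], [0, 0, 0]], [1, [np.float64(-0.003), np.float64(-0.005), 0], [0, 0, 0]]]
end [456.3 194.2]
[[1, [np.float64(-0.004), np.float64(-0.005), 0], [0, 0, 0]], [1, [np.float64(-0.005), np.float64(-0.005), 0], [0, 0, 0]], [1, [np.float64(-0.005), np.float64(-0.004), 0], [0, 0, 0]], [1, [np.float64(-0.006), np.float64(-0.004), 0], [0, 0, 0]], [1, [np.float64(-0.006), np.float64(-0.004), 0], [0, 0, 0]], [1, [np.float64(-0.006), np.float64(-0.002), 0], [0, 0, 0]], [1, [np.float64(-0.007), np.float64(-0.002), 0], [0, 0, 0]], [1, [np.float64(-0.005), np.float64(-0.002), 0], [0, 0, 0]], [1, [np.float64(-0.005), np.float64(-0.001), 0], [0, 0, 0]], [1, [np.float64(-0.005), np.float64(0.0), 0], [0, 0, 0]]]
end [509.6 165. ]
[[1, [np.float64(-0.005), np.float64(-0.001), 0], [0, 0, 0]], [1, [np.float64(-0.005), np.float64(0.0), 0], [0, 0, 0]], [1, [np.float64(-0.005), np.float64(0.001), 0], [0, 0, 0]], [1, [np.float64(-0.006), np.float64(0.001), 0], [0, 0, 0]], [1, [np.float64(-0.005), np.float64(0.001), 0], [0, 0, 0]], [1, [np.float64(-0.005), np.float64(0.002), 0], [0, 0, 0]], [1, [np.float64(-0.006), np.float64(0.003), 0], [0, 0, 0]], [1, [np.float64(-0.005), np.float64(0.003), 0], [0, 0, 0]], [1, [np.float64(-0.005), np.float64(0.003), 0], [0, 0, 0]], [1, [np.float64(-0.004), np.float64(0.005), 0], [0, 0, 0]]]
end [561.5 183.1]
[[1, [np.float64(-0.005), np.float64(0.004), 0], [0, 0, 0]]]
end [565.8 187.8]
```

Call:
servo_tool --commands '[[1,[-0.001,-0.007,0],[0,0,0]],[1,[-0.001,-0.005,0],[0,0,0]],[1,[0,-0.006,0],[0,0,0]],[1,[0,-0.005,0],[0,0,0]],[1,[-0.001,-0.006,0],[0,0,0]],[1,[-0.001,-0.006,0],[0,0,0]],[1,[-0.002,-0.006,0],[0,0,0]],[1,[-0.002,-0.005,0],[0,0,0]],[1,[-0.003,-0.006,0],[0,0,0]],[1,[-0.003,-0.005,0],[0,0,0]]]'

```text
time_s: 2.6
eef_pos: [457.0, 199.4, 174.3]
ee_rot: [-0.0, -0.0, 1.0, -0.0]
force: [-0.4, 1.7, 0.2]
grip_width: 0.001
grip_force: 0.5
```

```bash
cat > chk.py <<'E'
from meas import *
import sys
c,W=snap("top",sys.argv[1]); A=flat(W)
L=near(A,(513.5,233),25,199,208); l=(513.5,233);print("lamphub",((L.min(0)+L.max(0))/2).round(1),len(L))
# exclude finger points near TCP
s=sense();t=s["eef_pos"][:2];A=A[np.hypot(*(A[:,:2]-t).T)>25]
q=near(A,l,112,184,199);d=np.hypot(*(q[:,:2]-l).T);q=q[d>22];print("lamp",direc(q,np.array(l)) if len(q)>8 else None,len(q),np.median(q,0))
h=np.array((495,-209.5));H=near(A,h,22,165.5,173);print("standhub",H.mean(0).round(1),len(H))
q=near(A,h,140,142,172);d=np.hypot(*(q[:,:2]-h).T);q=q[d>92];print("long",direc(q,h) if len(q)>8 else None,len(q))
b=near(A,(791,158),30,172,190);print("bust",b.mean(0).round(1))
print(s["eef_pos"].round(1),s["force"].round(1),s["time_s"])
E
python3 chk.py t1.png
```

```text
lamphub [512.8 233.9 203.6] 98
lamp -126.97643961807388 13 [449.43064997 144.42359664 189.48729109]
standhub [ 494.6 -210.   168.1] 138
long 153.03353500265496 141
bust [787.6 156.7 180.7]
[457.5 198.8 174.2] [ 0.1 -0.2 -0.6] 2.65
```

Call:
servo_tool --commands '[[1,[-0.004,-0.006,0],[0,0,0]],[1,[-0.005,-0.006,0],[0,0,0]],[1,[-0.005,-0.005,0],[0,0,0]],[1,[-0.006,-0.005,0],[0,0,0]],[1,[-0.006,-0.004,0],[0,0,0]],[1,[-0.006,-0.002,0],[0,0,0]],[1,[-0.006,-0.002,0],[0,0,0]],[1,[-0.005,-0.002,0],[0,0,0]],[1,[-0.005,-0.001,0],[0,0,0]],[1,[-0.005,0,0],[0,0,0]]]'

```text
time_s: 3.48
eef_pos: [510.2, 167.0, 174.2]
ee_rot: [-0.0, -0.0, 1.0, -0.0]
force: [-0.3, 1.0, -0.7]
grip_width: 0.005
grip_force: 0.5
```

Call:
servo_tool --commands '[[1,[-0.005,-0.001,0],[0,0,0]],[1,[-0.005,0,0],[0,0,0]],[1,[-0.005,0.001,0],[0,0,0]],[1,[-0.006,0.001,0],[0,0,0]],[1,[-0.005,0.001,0],[0,0,0]],[1,[-0.005,0.002,0],[0,0,0]],[1,[-0.006,0.003,0],[0,0,0]],[1,[-0.005,0.003,0],[0,0,0]],[1,[-0.005,0.003,0],[0,0,0]],[1,[-0.003,0.004,0],[0,0,0]]]'

```text
time_s: 4.32
eef_pos: [560.4, 184.4, 174.2]
ee_rot: [0.0, -0.0, 1.0, -0.0]
force: [-0.7, 0.3, 0.4]
grip_width: 0.001
grip_force: 0.5
```

```bash
python3 chk.py t2.png
```

```text
lamphub [510.5 232.8 203.1] 74
lamp None 0 [nan nan nan]
standhub [ 494.7 -210.8  168.2] 136
long 153.0276359666107 141
bust [787.8 156.6 180.6]
[560.6 185.1 174.2] [0.1 0.2 0.1] 4.3667
  return _methods._mean(a, axis=axis, dtype=dtype,
  ret = um.true_divide(
```

Call:
servo_tool --commands '[[1,[-0.004,0.004,0],[0,0,0]],[1,[-0.003,0.003,0],[0,0,0]],[1,[0,0,0],[0,0,0]],[1,[0.012,-0.016,0],[0,0,0]],[1,[0.02,-0.034,0],[0,0,0]],[1,[0.02,-0.034,0],[0,0,0]],[1,[0.02,-0.034,0],[0,0,0]],[1,[0.02,-0.034,0],[0,0,0]],[1,[0,0,0],[0,0,0]]]'

```text
time_s: 5.12
eef_pos: [472.5, 35.2, 174.5]
ee_rot: [-0.0, 0.002, 1.0, -0.001]
force: [0.2, 0.4, 0.1]
grip_width: 0.003
grip_force: 0.0
```

```bash
sed -i 's/^c,W=.*/c,W=snap(sys.argv[2],sys.argv[1]); A=flat(W)/' chk.py; python3 chk.py t3.png top; python3 chk.py s3.png scene
```

```text
lamphub [512.8 233.4 203.4] 101
lamp -19.289946886294125 236 [585.41786014 208.93388144 193.64503382]
standhub [ 494.3 -210.1  168.1] 132
long 152.9984025446068 139
bust [787.6 156.5 180.7]
[474.   37.  174.8] [ 0.5 -0.3 -0.8] 5.1667
lamphub [512.3 234.9 203.4] 103
lamp -16.953898822859987 273 [584.17444414 211.82614964 192.89487179]
standhub [ 495.4 -209.2  168. ] 87
long 150.64004582284548 128
bust [793.1 161.8 180.2]
[474.9  38.3 174.8] [ 0.7 -0.5 -0. ] 5.2167
```

Call:
servo_tool --commands '[[1,[-0.02,0.034,0],[0,0,0]],[1,[-0.02,0.034,0],[0,0,0]],[1,[-0.02,0.034,0],[0,0,0]],[1,[-0.02,0.032,0],[0,0,0]],[1,[-0.004,0.006,0],[0,0,0]],[1,[-0.003,0.006,0],[0,0,0]],[1,[-0.003,0.005,0],[0,0,0]],[1,[-0.003,0.003,0],[0,0,0]],[1,[-0.001,0.003,0],[0,0,0]],[1,[0,0,0],[0,0,0]]]'

```text
time_s: 6.05
eef_pos: [568.8, 196.0, 174.4]
ee_rot: [0.0, -0.0, 1.0, 0.0]
force: [-0.1, 0.6, -0.4]
grip_width: 0.002
grip_force: 0.0
```

```bash
python3 chk.py s4.png scene
```

```text
lamphub [511.8 234.4 203.3] 101
lamp -12.92684586050332 239 [590.45257398 217.30718445 192.92087398]
standhub [ 495.9 -208.8  168. ] 77
long 150.56296691083202 128
bust [792.9 161.6 180. ]
[568.7 195.8 174.5] [0.4 0.  0.7] 6.1
```

Call:
servo_tool --commands '[[1,[0.01,-0.02,0],[0,0,0]],[1,[0.02,-0.034,0],[0,0,0]],[1,[0.02,-0.034,0],[0,0,0]],[1,[0.02,-0.03,-0.015],[0,0,0]],[1,[0.02,-0.03,-0.02],[0,0,0]],[1,[0.02,-0.03,-0.02],[0,0,0]],[1,[0.02,-0.034,0],[0,0,0]],[1,[0.02,-0.034,0],[0,0,0]],[1,[0.02,-0.034,0],[0,0,0]],[1,[0.017,-0.034,0],[0,0,0]]]'

```text
time_s: 6.93
eef_pos: [380.3, -119.3, 229.7]
ee_rot: [0.001, -0.0, 1.0, -0.0]
force: [0.6, -0.9, -0.0]
grip_width: 0.004
grip_force: 0.0
```

```bash
python3 chk.py t5.png top; python3 chk.py s5.png scene
```

```text
lamphub [517.4 232.9 203.3] 97
lamp -15.82484949673039 238 [587.96581076 213.56473973 194.13740975]
standhub [ 494.7 -210.8  168.3] 137
long None 3
bust [787.7 156.8 180.8]
[ 378.5 -124.4  229.6] [ 0.7 -3.7  0.7] 6.9833
lamphub [512.5 235.  203.5] 96
lamp -13.13421707890764 270 [585.96262779 216.89067791 192.89825907]
standhub [ 495.1 -209.8  168.2] 86
long 150.5246744276759 127
bust [793.3 161.5 180.2]
[ 380.  -121.9  229.7] [0.3 1.  0. ] 7.0333
```

Call:
servo_tool --commands '[[1,[0,-0.015,0],[0,0,0]],[1,[0,-0.03,0],[0,0,0]],[1,[0,-0.03,0],[0,0,0]],[1,[0,0,0.01],[0,0,0]],[1,[0,0,0.025],[0,0,0]],[1,[0,0,0.025],[0,0,0]],[1,[0,0,0.02],[0,0,0]],[1,[0,0,0.008],[0,0,0]],[1,[0,0,0],[0,0,0]]]'

```text
time_s: 7.78
eef_pos: [381.6, -192.3, 140.2]
ee_rot: [-0.001, -0.0, 1.0, 0.001]
force: [0.2, -0.2, -1.2]
grip_width: -0.001
grip_force: 0.0
```

```bash
python3 - <<'E'
from plan import *
from rig import sense
p=sense()["eef_pos"];print(p)
h=(495,-209.5)
P=[p[:2]]+[wp(h,a,105,13+sup(a)) for a in [151,*np.linspace(147,57,28)]]
P=np.array(P);D=np.round(P-P[0]);d=np.diff(D,axis=0)
for i in range(0,len(d),10): print([[int(-x),int(y)] for x,y in d[i:i+10]],P[min(i+10,len(d))].round())
E
```

```text
[ 381.56202658 -192.3128419   140.24137056]
[[-7, 7], [-1, 7], [-2, 6], [-3, 6], [-2, 6], [-4, 5], [-3, 6], [-4, 5], [-4, 5], [-5, 5]] [ 416. -134.]
[[-5, 5], [-5, 4], [-5, 4], [-6, 4], [-6, 3], [-7, 3], [-6, 3], [-7, 2], [-7, 2], [-5, 1]] [ 476. -103.]
[[-6, 1], [-5, 1], [-6, 0], [-5, 0], [-6, 0], [-6, 0], [-6, -1], [-6, -1], [-5, -2]] [ 527. -105.]
```

Call:
servo_tool --commands '[[1,[-0.004,0.004,0],[0,0,0]],[1,[-0.003,0.004,0],[0,0,0]],[1,[-0.002,0.006,0],[0,0,0]],[1,[-0.002,0.006,0],[0,0,0]],[1,[-0.003,0.006,0],[0,0,0]],[1,[-0.003,0.005,0],[0,0,0]],[1,[-0.004,0.006,0],[0,0,0]],[1,[-0.003,0.006,0],[0,0,0]],[1,[-0.004,0.005,0],[0,0,0]],[1,[-0.005,0.005,0],[0,0,0]]]'

```text
time_s: 8.62
eef_pos: [415.4, -139.4, 141.3]
ee_rot: [-0.0, -0.001, 1.0, 0.0]
force: [-0.0, 0.7, -1.3]
grip_width: -0.002
grip_force: 0.3
```

Call:
servo_tool --commands '[[1,[-0.005,0.005,0],[0,0,0]],[1,[-0.005,0.005,0],[0,0,0]],[1,[-0.005,0.005,0],[0,0,0]],[1,[-0.006,0.004,0],[0,0,0]],[1,[-0.006,0.004,0],[0,0,0]],[1,[-0.006,0.003,0],[0,0,0]],[1,[-0.006,0.003,0],[0,0,0]],[1,[-0.007,0.003,0],[0,0,0]],[1,[-0.007,0.002,0],[0,0,0]],[1,[-0.006,0.001,0],[0,0,0]]]'

```text
time_s: 9.45
eef_pos: [474.8, -104.6, 141.3]
ee_rot: [0.0, -0.001, 1.0, 0.0]
force: [-0.3, -0.6, 0.3]
grip_width: 0.001
grip_force: 0.3
```

```bash
python3 chk.py t6.png top; python3 chk.py s6.png scene
```

```text
lamphub [512.8 233.8 203.6] 102
lamp -15.55920205712575 234 [586.60205609 214.70773348 194.21266629]
standhub [ 501.5 -211.8  168.3] 71
long None 0
bust [787.7 156.5 180.9]
[ 475.5 -104.7  141.3] [-0.2 -0.4  0.5] 9.5
lamphub [512.  233.3 203.5] 104
lamp -12.969724484187527 273 [586.86183471 216.69904261 192.8521567 ]
standhub [ 495.8 -208.9  167.9] 76
long 83.9298810342961 123
bust [792.8 161.9 180.3]
[ 474.8 -104.8  141.2] [ 0.5 -0.5 -0.1] 9.55
```

Call:
servo_tool --commands '[[1,[-0.006,0.001,0],[0,0,0]],[1,[-0.006,0.001,0],[0,0,0]],[1,[-0.006,0,0],[0,0,0]],[1,[-0.006,0,0],[0,0,0]],[1,[-0.006,0,0],[0,0,0]],[1,[-0.006,0,0],[0,0,0]],[1,[-0.006,-0.001,0],[0,0,0]],[1,[-0.006,-0.001,0],[0,0,0]],[1,[-0.004,-0.002,0],[0,0,0]],[1,[0,0,0],[0,0,0]]]'

```text
time_s: 10.38
eef_pos: [526.8, -107.2, 141.2]
ee_rot: [0.0, -0.001, 1.0, -0.0]
force: [-0.2, -0.2, -0.3]
grip_width: 0.003
grip_force: 0.0
```

```bash
python3 chk.py t7.png top; python3 chk.py s7.png scene
```

```text
lamphub [517.4 232.7 203.5] 102
lamp -15.799692476503148 227 [585.34443716 214.81981256 194.2514671 ]
standhub [nan nan nan] 0
long None 0
bust [787.8 156.6 180.5]
[ 526.3 -107.1  141.2] [-0.8  0.1 -0.5] 10.4333
lamphub [513.1 233.8 203.1] 105
lamp -12.977459041667599 270 [587.04737394 216.75239535 193.10611603]
standhub [ 508.2 -215.2  168.3] 13
long 56.91942145304918 122
bust [793.  161.5 180.1]
[ 526.  -107.   141.2] [ 0.3 -0.4 -0.7] 10.4833chk.py:8: RuntimeWarning: Mean of empty slice.
  h=np.array((495,-209.5));H=near(A,h,22,165.5,173);print("standhub",H.mean(0).round(1),len(H))
  ret = um.true_divide(
```

Call:
servo_tool --commands '[[1,[-0.004,-0.003,0],[0,0,0]],[1,[-0.003,-0.002,0],[0,0,0]],[1,[-0.001,-0.001,0],[0,0,0]],[1,[0,0,0],[0,0,0]],[1,[0.01,0.008,0],[0,0,0]],[1,[0.024,0.02,0],[0,0,0]],[1,[0.03,0.02,-0.01],[0,0,0]],[1,[0.03,0.02,-0.02],[0,0,0]],[1,[0.03,0.02,-0.02],[0,0,0]],[1,[0.03,0.01,-0.02],[0,0,0]]]'

```text
time_s: 11.32
eef_pos: [378.1, -13.5, 211.8]
ee_rot: [-0.0, -0.001, 1.0, 0.0]
force: [0.8, 0.2, 1.1]
grip_width: -0.001
grip_force: 0.0
```

Call:
servo_tool --commands '[[1,[0.03,0.01,-0.02],[0,0,0]],[1,[0.03,0.01,0],[0,0,0]],[1,[0,0,0],[0,0,0]],[1,[0,0,0],[0,0,0]]]'

```text
time_s: 11.65
eef_pos: [319.5, 5.1, 231.9]
ee_rot: [0.001, -0.001, 1.0, -0.0]
force: [0.8, 0.7, -0.2]
grip_width: -0.001
grip_force: 0.0
```

```bash
python3 chk.py t8.png top; python3 chk.py s8.png scene
```

```text
lamphub [517.5 233.8 203.5] 99
lamp -15.816157174307115 239 [587.85350551 214.05532334 193.80859131]
standhub [ 494.8 -210.2  168.3] 138
long 52.602757683708006 145
bust [787.6 156.6 180.6]
[320.2   4.8 231.6] [ 0.6  0.  -0. ] 11.7
lamphub [519.  234.7 203.4] 100
lamp -13.21756931250731 266 [585.74456049 216.79385731 193.17184857]
standhub [ 494.5 -208.6  167.7] 84
long 52.81186684029046 145
bust [793.  161.7 180.1]
[320.4   4.7 231.4] [ 0.6  0.1 -0.4] 11.75
```

View pics/t8.png

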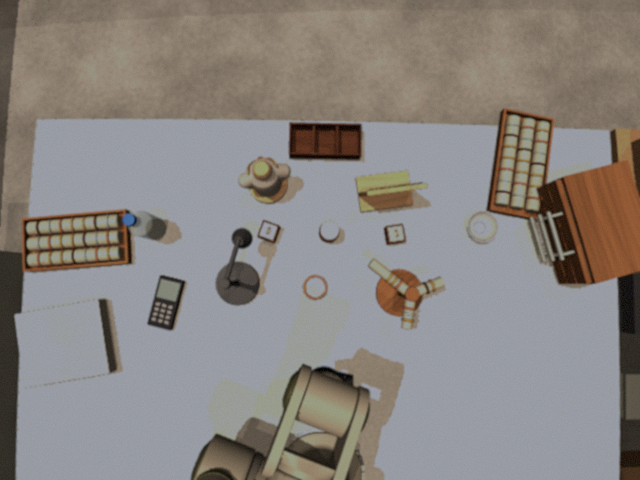

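The long arm points at the bust to within about 1.5° (roughly 12 mm), and nothing else has moved. One small nudge will centre it.

Call:
servo_tool --commands '[[1,[-0.02,-0.01,0],[0,0,0]],[1,[-0.03,-0.01,0.015],[0,0,0]],[1,[-0.03,-0.01,0.02],[0,0,0]],[1,[-0.03,-0.02,0.02],[0,0,0]],[1,[-0.03,-0.02,0.02],[0,0,0]],[1,[-0.025,-0.015,0.015],[0,0,0]],[1,[-0.015,-0.005,0],[0,0,0]],[1,[0,0,0],[0,0,0]],[1,[0,0,0],[0,0,0]]]'

```text
time_s: 12.5
eef_pos: [500.2, -85.1, 140.0]
ee_rot: [-0.001, -0.0, 1.0, 0.0]
force: [-0.2, -1.2, 0.3]
grip_width: -0.001
grip_force: 0.0
```

Call:
servo_tool --commands '[[1,[-0.01,-0.009,0],[0,0,0]],[1,[-0.008,-0.007,0],[0,0,0]],[1,[-0.006,-0.005,0],[0,0,0]],[1,[-0.005,-0.004,0],[0,0,0]],[1,[-0.004,-0.003,0],[0,0,0]],[1,[-0.003,-0.002,0],[0,0,0]],[1,[0,0,0],[0,0,0]],[1,[0,0,0],[0,0,0]],[1,[0.01,0.008,0],[0,0,0]],[1,[0.024,0.02,0],[0,0,0]]]'

```text
time_s: 13.33
eef_pos: [502.8, -87.9, 141.2]
ee_rot: [0.001, 0.0, 1.0, -0.0]
force: [0.8, -0.0, -0.1]
grip_width: -0.006
grip_force: 0.0
```

Call:
servo_tool --commands '[[1,[0.03,0.02,-0.01],[0,0,0]],[1,[0.03,0.02,-0.02],[0,0,0]],[1,[0.03,0.02,-0.02],[0,0,0]],[1,[0.03,0.01,-0.02],[0,0,0]],[1,[0.03,0.01,-0.02],[0,0,0]],[1,[0.03,0.01,0],[0,0,0]],[1,[0,0,0],[0,0,0]],[1,[0,0,0],[0,0,0]]]'

```text
time_s: 14.0
eef_pos: [321.2, 3.3, 231.8]
ee_rot: [0.001, -0.001, 1.0, -0.0]
force: [0.1, -0.4, 0.0]
grip_width: -0.001
grip_force: 0.0
```

```bash
python3 chk.py t9.png top; python3 chk.py s9.png scene
```

```text
lamphub [512.8 233.5 203.4] 99
lamp -15.708272154659454 238 [587.79277783 214.34922988 193.68972342]
standhub [ 494.5 -210.3  168.1] 134
long 50.90830581107466 143
bust [787.6 156.9 180.7]
[322.    3.  231.6] [ 0.2  0.5 -0.3] 14.05
lamphub [512.7 234.6 203.7] 98
lamp -12.941312985262913 269 [585.79803336 217.16871431 192.86722832]
standhub [ 495.9 -209.8  168.1] 79
long 51.13260438977931 148
bust [792.8 161.5 179.9]
[322.3   2.8 231.3] [0.3 0.3 0.7] 14.1
```

The arms now read about 51.0° for the stand (target 51.2°) and about -14.4° for the lamp (target -15.1°), and the hubs have not moved.

```bash
python3 -c "
from rig import *
print(finish_job())"
```

```text
the job is handed in; nothing more can be done
None
```

The job is handed in at about 14 s: by the last camera check, the stand's long arm and the lamp's arm both point within about 1° of the middle of the bust, neither hub nor the bust shows any shift, and the gripper is clear of everything; no verdict came back.

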